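# Seal the glaze pressure pot to the click and put it under air

### The job

Seal the glaze pressure pot for spraying. Push the torque wrench by the middle of its grip, clockwise seen from above, to tighten the last lid nut, and stop at the first click so that it is not overtightened; then close the vent valve fully, and only then open the air valve fully. Leave the wrench on its nut and do not disturb the ware and the beaker on the bench.

Things in the scene. Friction and masses are not known exactly. Their poses are not given: they have to be found in the camera images.
- pot: fixed steel pressure pot, 170 mm in diameter; lid 194 mm in diameter, its top 190 mm above the bench. Origin on the bench under the pot's centre, z up. In its frame: nut to tighten at (0, -105) mm; two other clamp nuts, already tight, at (91, 53) and (-91, 53), 212 mm high; gauge, dial up, at (-52, 0), 271 mm high; nothing on it is higher than 275 mm
- nut_axis (a point): point on the vertical axis of the lid nut to be tightened, at the height of the wrench's centre line, 235 mm above the bench. Around it is the wrench's round ratchet head, 36 mm in diameter and 22 mm high
- wrench_grip (a point): middle of the torque wrench's black grip, on its centre line, 150 mm from the nut's axis, 235 mm above the bench; own x axis along the wrench, from nut to end, z up. The wrench lies level, 200 mm from nut axis to end, pointing out beyond the lid. The grip is a round bar 28 mm thick, 112 to 190 mm from the nut's axis, with only air below and beside it. Push it sideways; it cannot be lifted off
- nut (a joint): turn of the nut and wrench head, rad, growing clockwise from above (tightening). Starts at 0 to 0.25. It turns stiffly: a push at mid-grip takes 10 to 12 N at first, growing to 15 N as the gasket is squeezed, and it stays where it is left. With the push at mid-grip the click comes at about 0.5; beyond 0.62 the nut is overtightened
- wrench (a joint): break of the click wrench, rad: bend of the handle against the head about a pivot 20 mm from the nut's axis, growing clockwise. 0 until the set torque is reached; then the handle gives way by up to 0.14 (18 mm at the grip), its push drops from 15 N to about 8 N and the nut stands still: the click. Pushed past 0.14 it is solid again and overtightens. Let go, it springs back to 0
- vent (a joint): vent valve on the lid, rad: 0 = closed (lever square to its pipe, pointing to the pot's -y), 1.571 = fully open (lever in line with its pipe, pointing to the pot's +x, over a small copper silencer). Starts at 1.2 to 1.571; closes clockwise from above against about 3 N at the tip; a stop at each end
- vent_pivot (a point): pivot of the vent lever, at the lever's mid-thickness, 258 mm above the bench
- vent_tip (a point): outer end of the vent lever, 85 mm from its pivot, 258 mm above the bench. The lever is a level bar 16 mm wide and 10 mm thick with a black sleeve; its own x axis points from pivot to tip; 15 mm of free air below it
- air (a joint): air valve on the copper pipe, rad: 0 = closed (lever square to the pipe, pointing to the pot's +x), 1.571 = fully open (lever in line with the pipe, pointing to the pot's +y). It starts closed (0 to 0.1); it opens anticlockwise from above against about 2 N at the tip and has a stop at each end
- air_pivot (a point): pivot of the air lever, at the lever's mid-thickness, 258 mm above the bench
- air_tip (a point): outer end of the air lever, 110 mm from its pivot, 258 mm above the bench. The lever is a level bar 20 mm wide and 10 mm thick with a black sleeve; its own x axis points from pivot to tip; 40 mm of free air below its outer half
- vase_tall_center (a point): centre (half-way up) of a loose bottle-shaped vase, 79 mm in diameter and 165 mm tall, standing on the bench; leave it alone
- vase_small_center (a point): centre (half-way up) of a loose bottle-shaped vase, 61 mm in diameter and 128 mm tall, standing on the bench; leave it alone
- beaker: loose white plastic beaker, 90 mm in diameter and 110 mm tall, standing on the bench, origin under its centre; leave it alone
- scale: white digital scale, 200 x 190 mm and 51 mm high, fixed, origin under its centre

How it is judged:
By the outcome, as a careful person would: the job done as asked, in the order asked, and still so for the second after the job is handed in, with the robot touching nothing.
It also fails if it takes over 58 s, if anything falls off the work surface, if the arm or the gripper's body presses on something with over 40 N, if the wrist force passes 120 N, or if a joint passes its speed limit or range.

### The arm

A 6-joint arm with a two-finger parallel gripper is mounted at the origin on the work surface. World frame = base frame: x ahead of the robot, y to its left, z up, the work surface at z = 0. Lengths are in m, angles in rad, forces in N, time in s.
With the tool pointing down it reaches from about 0.35 to 0.85 m from the base axis. Payload 8.1 kg.
Tool frame: the origin (TCP) lies midway between the tips of the shut fingers; the grasp point (between the pads) lies 19 mm behind it (arm.pinch_z is the distance from the TCP to the grasp point, in m); y points along the fingers, z is the direction in which the jaws open and shut, and the axes are right-handed (so a half turn about y gives the same grasp; the last joint's range is limited). The gripper opens to 85 mm and grips with 20 to 120 N. Pads are 22 mm wide; open, the fingers measure 114 mm over their backs; the gripper's body (76 mm by 85 mm) begins 54 mm behind the grasp point. The pads swing forward as they close: fully open they stand 13 mm farther back than shut.
Start: joints at [-1.41, 0.13, 1.488, -0, 1.523, -0.085], TCP at [0.146, -0.582, 0.231] pointing down, gripper open.
Joint ranges: [-2.96, 2.96], [-0.89, 2.26], [0.02, 2.5], [-1.34, 4.48], [0, 2.73], [-2.66, 2.66]. Speed limits (rad/s): [2.39, 2.39, 2.79, 3.14, 3.14, 3.14].

### API

Orientations are given as [roll, pitch, yaw] about the fixed x, y, z axes, in that order (R = Rz(yaw) Ry(pitch) Rx(roll)).
In Python, from bench import arm gives the robot as it stands.
- The arm moves only by the shell command python3 -m inch 'ROWS' [FORCE]. ROWS is JSON, a list of rows, each a list of 7 numbers: the turn, a rotation vector about the world's x, y, z in degrees, then the shift along the world's x, y, z in m, then the gripper command: -1 is shut, 1 is fully open, values between are in proportion. A call has 1 to 5 rows; each row shifts and turns the pose as measured when the row begins; what a row does not reach is not made up. A row lasts 1/8 s, in which the tool goes at most 62.5 mm and 10.7 degrees, less where a joint would pass 70% of its speed; a pose out of reach is approached as far as the arm can. A call is refused whole if a number of a shift passes 0.0625 or a number of a turn 10.7, either way. A call with a gripper value outside its range is refused whole. The fingers move at their own pace and stop on an object; FORCE is the grip in N (left out, the last holds). Time passes only in rows, so rows that do not move let the fingers close. It gives the time, the measured TCP pose, the force and the opening at its end, in the units of the state.
- arm.sense(): the state, without advancing time (a new reading comes with each control period).
- arm.snapshot(name): name is "scene" or "side" or "wrist"; returns a dict with "frame" (400x640x3 uint8, red, green, blue), "depth" (400x640 float32, m along the optical axis (not along the pixel's ray), 0 where there is no reading), "intrinsics" (3x3 intrinsics, pixels), "R" (3x3) and "t" (3): a world point X has camera coordinates R X + t; the wrist camera has in their place "mount" (4x4, takes a point from camera to tool coordinates, whose origin is the TCP and whose axes are the tool frame's). Camera axes: x right, y down, z forward; pixel columns grow to the right and rows downward; lengths in m; the calibration is good to about 2 mm. A picture is of the moment at which its call begins: read the wrist's pose just before it.
- arm.job_done(): hands the job in, once; it reports no verdict.
The state is a dict: "time": time; "joints": joint angles; "dq": joint speeds; "effort": joint torques, N m; "eef_pos": TCP position; "orientation": TCP orientation; "contact_force": force on the tool from outside, world axes, zero at the start; "wrist_torque": the same for the moment, N m; "width": opening from 0.0 (shut) to 1.0 (fully open).
Only numpy, scipy, OpenCV 4.12 (cv2) and the standard library are available. Lean on these libraries where they do the work, as an engineer would, in place of code of your own. Each camera call takes 0.05 s, during which the arm holds its last target.

## Working session

There is one attempt and no reset: what is moved stays moved. The work goes in short steps, Python scripts to look and compute and a shell command to move; the robot and the scene stay as the last step left them, time stands still between calls to the robot, and variables do not carry over. Pictures are saved under pics/ and viewed, and the job is handed in when it is done.

```bash
ls; mkdir -p pics
cat > h.py <<'E'
import numpy as np, cv2
from bench import arm
def snap(n,f):
    s=arm.sense(); d=arm.snapshot(n)
    cv2.imwrite(f'pics/{f}.png',cv2.cvtColor(d['frame'],cv2.COLOR_RGB2BGR))
    np.savez(f'pics/{f}.npz',**{k:v for k,v in d.items()},eef=s['eef_pos'],rpy=s['orientation'])
    return d
def ray(d,u,v,z):
    K=np.array(d['intrinsics']);R=np.array(d['R']);t=np.array(d['t'])
    c=-R.T@t; r=R.T@np.linalg.inv(K)@np.array([u,v,1.])
    return c+r*(z-c[2])/r[2]
def pts(d):
    K=np.array(d['intrinsics']);R=np.array(d['R']);t=np.array(d['t']);Z=np.array(d['depth'])
    v,u=np.mgrid[:Z.shape[0],:Z.shape[1]]
    P=np.stack([(u-K[0,2])/K[0,0]*Z,(v-K[1,2])/K[1,1]*Z,Z],-1)
    W=(P-t)@R; W[Z==0]=np.nan
    return W
E
python3 - <<'E'
from h import *
print(arm.sense())
for n in('scene','side'):
    d=snap(n,n+'0');print(n,d['R'],d['t'],d['intrinsics'][0])
E
```

```text
pics
{'time': 0.0, 'joints': array([-1.41037710e+00,  1.31210222e-01,  1.48929557e+00, -1.04901044e-05,
        1.52299514e+00, -8.53847712e-02]), 'dq': array([-0.00130152, -0.00056749,  0.00024509,  0.00118139,  0.00088969,
        0.00033214]), 'effort': array([ 1.95726127e-03, -5.69402111e+01, -5.00543475e+01, -9.29852445e-05,
        1.49800954e-02, -1.77044666e-05]), 'eef_pos': array([ 0.14593886, -0.58140415,  0.23020619]), 'orientation': array([-1.57269855e+00,  1.52301021e-04, -2.89578829e+00]), 'contact_force': array([-0.15558478,  0.13806635,  0.05444933]), 'wrist_torque': array([-0.01209477,  0.03363323,  0.0498409 ]), 'width': 1.0031732065358023}
scene [[ 0.59497638  0.80372065 -0.00601879]
 [ 0.55667422 -0.41747191 -0.71821377]
 [-0.57975591  0.42396973 -0.69579649]] [-0.34503133 -0.21937837  1.9530138 ] [485.69769552   0.         322.59735855]
side [[-0.90863712 -0.41757919 -0.00248967]
 [-0.31254896  0.68402486 -0.65910783]
 [ 0.27693271 -0.5981117  -0.75204432]] [0.54959412 0.30235095 1.51121677] [463.27440636   0.         322.45995215]
```

View pics/scene0.png

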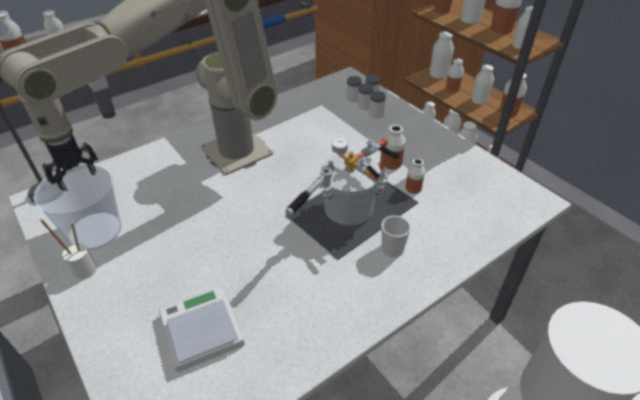

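View pics/side0.png

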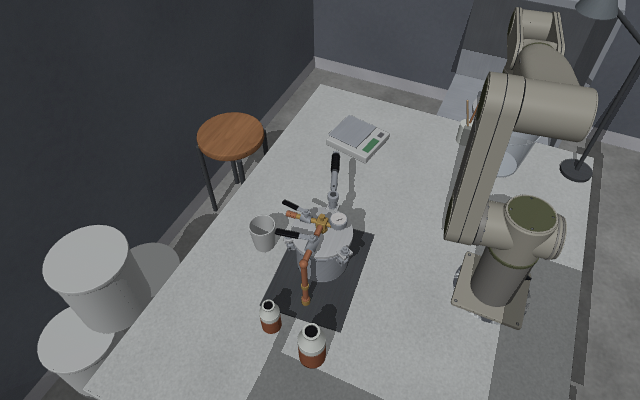

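Run:
```python
import cv2
a=cv2.imread('pics/scene0.png')[110:260,270:450]; cv2.imwrite('pics/sc0z.png',cv2.resize(a,None,fx=4,fy=4,interpolation=3)[:600])
a=cv2.imread('pics/side0.png')[140:370,235:395]; cv2.imwrite('pics/si0z.png',cv2.resize(a,None,fx=2.6,fy=2.6,interpolation=3)[:600])
a=cv2.imread('pics/side0.png')[140:270,245:395]; cv2.imwrite('pics/si0y.png',cv2.resize(a,None,fx=4.6,fy=4.6,interpolation=3)[:600])
```

```text
(no output)
```

View pics/sc0z.png

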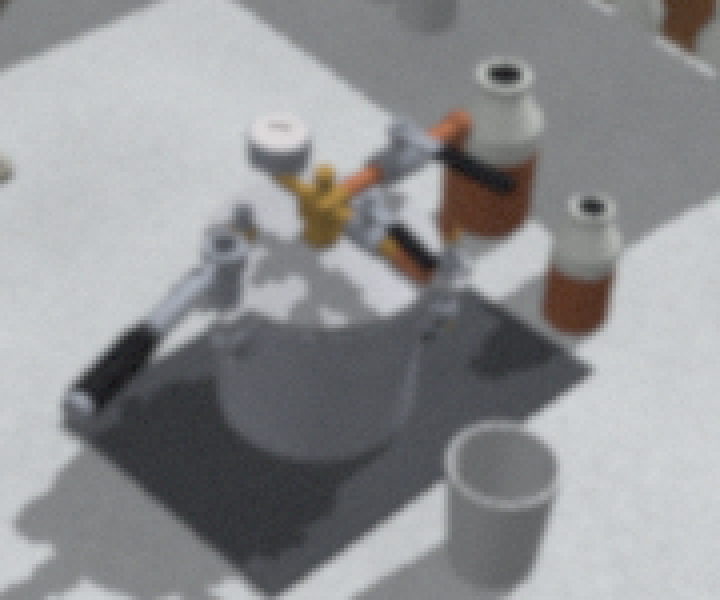

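View pics/si0y.png

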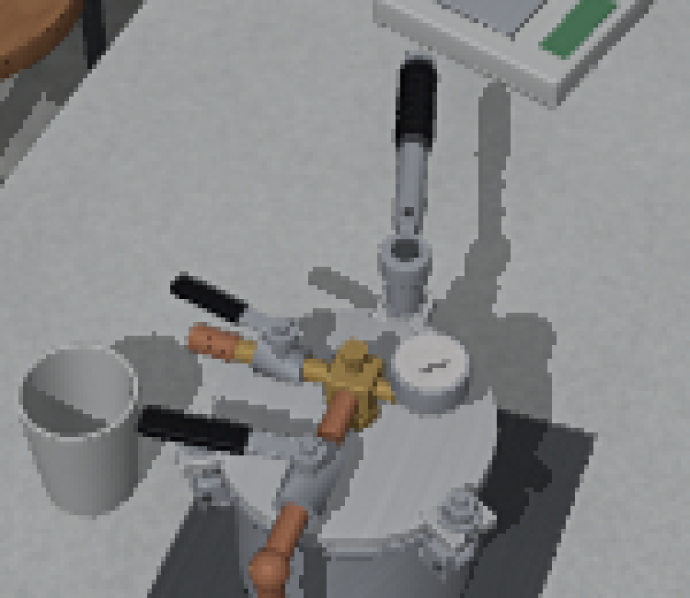

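Run:
```python
from h import *
for n in('side0','scene0'):
    d=np.load(f'pics/{n}.npz'); W=pts(d); f=d['frame'].astype(int)
    print(n,(d['depth']>0).mean(), 'cam',-d['R'].T@d['t'])
    m=(f.max(-1)<60)&(W[...,2]>.2)&(W[...,2]<.3)&(W[...,0]>.2)&(np.linalg.norm(W[...,:2],axis=-1)>.3)&(W[...,0]<1)
    nn,lab,st,ce=cv2.connectedComponentsWithStats(m.astype(np.uint8))
    for i in range(1,nn):
        if st[i,4]<25: continue
        P=W[lab==i]; c=np.median(P,0); uv=np.argwhere(lab==i)[:,::-1].astype(float)
        z=.235 if c[2]<.253 else .258
        # rays of mask pixels at the centre-line height
        Q=np.array([ray(d,u,v,z)[:2] for u,v in uv]); mu=Q.mean(0); U,S,V=np.linalg.svd(Q-mu); t=(Q-mu)@V[0]
        print(st[i],ce[i].round(1),'depth med',c.round(3),'ray ctr',mu.round(4),'dir',V[0].round(3),np.degrees(np.arctan2(V[0][1],V[0][0])).round(1),'ends',(mu+V[0]*t.min()).round(4),(mu+V[0]*t.max()).round(4))
    # lid
    m=(np.abs(W[...,2]-.19)<.006)&(W[...,0]>.2)&(W[...,0]<.9)
    P=W[m]; print('lid',len(P),P[:,:2].min(0),P[:,:2].max(0))
    m=(np.abs(W[...,2]-.27)<.006)&(f.min(-1)>150)&(W[...,0]>.2)&(W[...,0]<.9)
    P=W[m]; print('gauge',len(P),np.median(P,0))
    # beaker / vases z profile
    for zc,nm in((.11,'beaker'),(.165,'tall'),(.128,'small')):
        m=(np.abs(W[...,2]-zc)<.004)&(W[...,0]>.2)&(W[...,0]<1.0)
        nn,lab,st,ce=cv2.connectedComponentsWithStats(m.astype(np.uint8))
        for i in range(1,nn):
            if st[i,4]>15:print(nm,ce[i].round(),st[i,4],W[lab==i].min(0).round(3),W[lab==i].max(0).round(3))
```

```text
side0 0.99573828125 cam [0.17537574 0.92655994 1.33715218]
[331 153   9  19 137] [335.1 161.7] depth med [ 0.602 -0.097  0.245] ray ctr [ 0.6061 -0.1063] dir [-0.353  0.936] 110.7 ends [ 0.6213 -0.1464] [ 0.5903 -0.0644]
[282 200  17  10  77] [289.9 204.5] depth med [0.647 0.145 0.261] ray ctr [0.6482 0.1422] dir [-0.993  0.122] 173.0 ends [0.674 0.139] [0.6224 0.1454]
[275 228  25  11 159] [286.8 233. ] depth med [0.605 0.244 0.261] ray ctr [0.6067 0.242 ] dir [-0.984 -0.177] -169.8 ends [0.6413 0.2482] [0.5726 0.2358]
lid 1655 [ 0.20110866 -1.58761425] [0.63695745 0.3074528 ]
gauge 145 [0.49056616 0.13823957 0.27055932]
beaker [490.  17.] 17 [ 0.319 -1.583  0.106] [ 0.371 -1.554  0.113]
beaker [269. 217.] 19 [0.726 0.108 0.106] [0.773 0.125 0.112]
beaker [261. 231.] 49 [0.714 0.134 0.106] [0.799 0.196 0.114]
beaker [325. 266.] 36 [0.475 0.189 0.106] [0.526 0.227 0.114]
beaker [305. 286.] 17 [0.516 0.289 0.107] [0.534 0.31  0.114]
beaker [267. 312.] 35 [0.569 0.407 0.106] [0.61  0.433 0.114]
tall [487.   6.] 38 [ 0.328 -1.586  0.161] [ 0.429 -1.556  0.169]
tall [506.   9.] 28 [ 0.24
[... 1991 characters left out ...]
 0.161] [0.642 1.743 0.169]
tall [556.  63.] 18 [0.476 1.314 0.162] [0.507 1.351 0.169]
tall [516.  83.] 18 [0.482 1.037 0.161] [0.509 1.072 0.168]
tall [395. 129.] 69 [0.415 0.416 0.161] [0.464 0.463 0.168]
tall [358. 193.] 75 [0.584 0.05  0.161] [0.639 0.186 0.169]
tall [ 87. 214.] 46 [ 0.2   -0.642  0.161] [ 0.212 -0.565  0.169]
small [558.  27.] 19 [0.212 1.721 0.124] [0.274 1.741 0.131]
small [605.  46.] 123 [0.329 1.709 0.124] [0.654 1.746 0.132]
small [392. 140.] 38 [0.408 0.403 0.124] [0.469 0.435 0.132]
small [417. 162.] 40 [0.579 0.386 0.124] [0.61  0.423 0.132]
small [367. 197.] 28 [0.619 0.117 0.124] [0.63  0.178 0.132]
small [351. 202.] 16 [0.601 0.082 0.125] [0.62  0.1   0.132]
```

```bash
python3 -m inch '[[0,0,0,0,0,0.06,-1],[0,0,0,0,0,0.06,-1],[0,0,0,0.02,0.02,0.06,-1],[0,0,0,0.05,0.05,0.03,-1],[0,0,0,0.05,0.05,0,-1]]'
python3 - <<'E'
from h import *
d=snap('wrist','w0');print(d['mount'],d['intrinsics'])
E
```

```text
time: 0.72
eef_pos: [0.2491, -0.4733, 0.4301]
orientation: [-1.583, 0.002, -2.903]
contact_force: [1.8, -1.5, 0.3]
width: -0.001
[[-1.12480527e-03  9.56597891e-01  2.91409007e-01 -7.30869194e-02]
 [ 1.28740755e-03 -2.91407565e-01  9.56598125e-01 -1.42659426e-01]
 [ 9.99998539e-01  1.45114877e-03 -9.03754580e-04  1.68591548e-04]
 [ 0.00000000e+00  0.00000000e+00  0.00000000e+00  1.00000000e+00]] [[280.85556143   0.         321.85676706]
 [  0.         280.85556143 196.55543478]
 [  0.           0.           1.        ]]
```

View pics/w0.png

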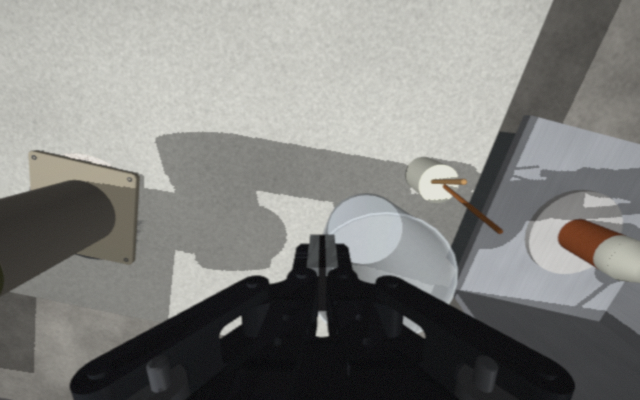

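```bash
python3 -m inch '[[0,0,0,0.04,0.055,0.01,-1],[0,0,0,0.04,0.055,0.01,-1],[0,0,0,0.04,0.055,0,-1],[0,0,0,0.04,0.055,0,-1],[0,0,0,0.04,0.055,0,-1]]'; python3 -m inch '[[0,0,0,0.04,0.055,0,-1],[0,0,0,0.04,0.055,0,-1],[0,0,0,0.03,0.055,0,-1],[0,0,0,0.01,0.04,0,-1],[0,0,0,0,0,0,-1]]'
python3 - <<'E'
from h import *
snap('wrist','w1')
E
```

```text
time: 1.4
eef_pos: [0.4323, -0.2203, 0.4449]
orientation: [-1.588, 0.004, -2.9]
contact_force: [0.5, -0.6, -0.7]
width: -0.003
time: 2.02
eef_pos: [0.5461, -0.0183, 0.4411]
orientation: [-1.591, -0.001, -2.895]
contact_force: [0.3, -0.6, -0.4]
width: -0.001
```

View pics/w1.png

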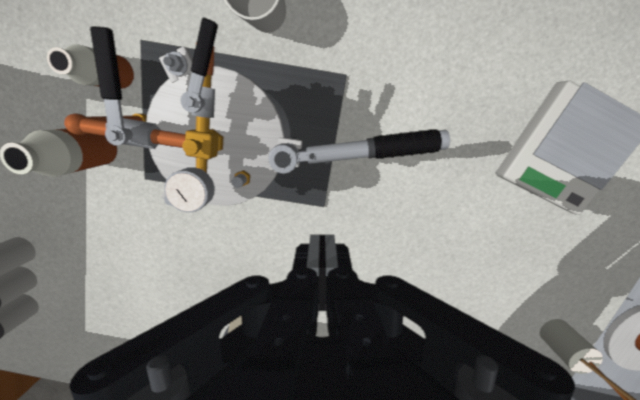

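```bash
cat >> h.py <<'E'
from scipy.spatial.transform import Rotation as Ro
def wcam(d):
    T=np.eye(4);T[:3,:3]=Ro.from_euler('xyz',d['rpy']).as_matrix();T[:3,3]=d['eef']
    M=T@d['mount']; R=M[:3,:3].T
    return dict(intrinsics=d['intrinsics'],depth=d['depth'],frame=d['frame'],R=R,t=-R@M[:3,3])
E
python3 - <<'E'
from h import *
d=wcam(np.load('pics/w1.npz'))
f=d['frame'].astype(int);m=(f.max(-1)<55).astype(np.uint8);m[180:]=0
for n,(u,v),z in[('nut',(284,156),.246),('air piv',(117,133),.263),('vent piv',(192,101),.263),('gauge',(187,190),.271),('clamp1',(174,62),.212),('wend',(449,140),.235)]:
    print(n,ray(d,u,v,z)[:2].round(4), d['depth'][v,u])
nn,lab,st,ce=cv2.connectedComponentsWithStats(m)
for i in range(1,nn):
    if st[i,4]<150: continue
    print(st[i]); uv=np.argwhere(lab==i)[:,::-1]
    z=.258 if ce[i][0]<300 else .235
    Q=np.array([ray(d,*p,z)[:2] for p in uv]);(c,wh,a)=cv2.minAreaRect((Q*1000).astype(np.float32))
    mu=Q.mean(0);V=np.linalg.svd(Q-mu)[2][0];t=(Q-mu)@V
    print(mu.round(4),np.degrees(np.arctan2(V[1],V[0])).round(1),(mu+V*t.min()).round(4),(mu+V*t.max()).round(4),c,wh)
E
```

```text
nut [0.5542 0.0351] 0.33752212
air piv [0.5357 0.2226] 0.31743738
vent piv [0.5912 0.1432] 0.30147028
gauge [0.4916 0.1341] 0.32708898
clamp1 [0.6267 0.1931] 0.35002992
wend [ 0.621  -0.1538] 0.328913
[192  19  25  57 848]
[0.6473 0.1392] 173.9 [0.6738 0.1364] [0.6209 0.142 ] (647.3997802734375, 139.36367797851562) (17.366212844848633, 53.14149856567383)
[  91   27   31   73 1468]
[0.6064 0.2398] -168.7 [0.6401 0.2465] [0.5712 0.2328] (605.7017822265625, 239.47450256347656) (69.86735534667969, 24.099597930908203)
[ 51  52  16  17 202]
[0.5969 0.2907] -118.3 [0.6007 0.2979] [0.5929 0.2834] (597.087890625, 290.7597961425781) (15.666244506835938, 15.891559600830078)
[142  60  25  48 699]
[0.6028 0.1916] 169.7 [0.6214 0.1882] [0.5711 0.1974] (597.0291748046875, 187.8557586669922) (49.80313491821289, 25.93784523010254)
[ 266   83   76   67 2964]
[0.6104 0.0164] 61.9 [ 0.5901 -0.0217] [0.6362 0.0646] (605.99609375, 18.415611267089844) (74.14100646972656, 84.78418731689453)
[ 372  130   69   28 1429]
[ 0.6042 -0.106 ] -69.4 [ 0.5891 -0.0658] [ 0.6183 -0.1434] (603.72509765625, -104.64613342285156) (26.810720443725586, 82.873779296875)
[  5 148  22  21 331]
[0.4738 0.3444] -111.0 [0.4783 0.3561] [0.4693 0.3327] (474.0308837890625, 344.43896484375) (23.92103385925293, 24.074378967285156)
[145 149  13  24 170]
[0.5083 0.1876] -160.6 [0.524  0.1931] [0.498 0.184] (509.88494873046875, 189.961669921875) (27.444599151611328, 13.331993103027344)
[275 162  55  18 656]
[0.5392 0.0034] -67.2 [0.5228 0.0424] [ 0.5503 -0.0231] (539.5999145507812, 10.781009674072266) (21.854623794555664, 68.99296569824219)
```

```bash
python3 -m inch '[[-1.1,-0.3,6.4,0.05,-0.04,0,-1],[0,0,0,0.05,-0.035,-0.02,-1],[0,0,0,0.01,-0.01,-0.05,-1],[0,0,0,0,0,-0.05,-1],[0,0,0,0,0,0,-1]]'
python3 - <<'E'
from h import *
s=arm.sense();print(s['eef_pos'],np.degrees(s['orientation']),s['contact_force'])
E
```

```text
time: 2.7
eef_pos: [0.6547, -0.1143, 0.314]
orientation: [-1.571, -0.008, -2.786]
contact_force: [-0.6, 0.6, 0.2]
width: 0.0
[ 0.65465686 -0.11433749  0.31401064] [ -90.03380024   -0.43864134 -159.6345743 ] [-0.62455033  0.56015918  0.24876789]
```

```bash
python3 -m inch '[[0,0,0,-0.009,0.023,-0.04,-1],[0,0,0,0,0,-0.04,-1],[0,0,0,0,0,-0.018,-1],[0,0,0,0,0,0,-1]]'
python3 - <<'E'
from h import *
s=arm.sense();p=s['eef_pos'];r=p[:2]-[.5538,.035];print(p,np.degrees(s['orientation']),s['contact_force'],r@[.350,-.937],r@[.937,.35])
snap('wrist','w2')
E
```

```text
time: 3.2
eef_pos: [0.6484, -0.0954, 0.227]
orientation: [-1.563, 0.004, -2.79]
contact_force: [0.0, 0.7, -0.2]
width: 0.001
[ 0.64843783 -0.09541523  0.22701317] [ -89.52840498    0.25515337 -159.85780421] [ 0.04358623  0.69318837 -0.17115409] 0.1553223164760527 0.04303031699072104
```

View pics/w2.png

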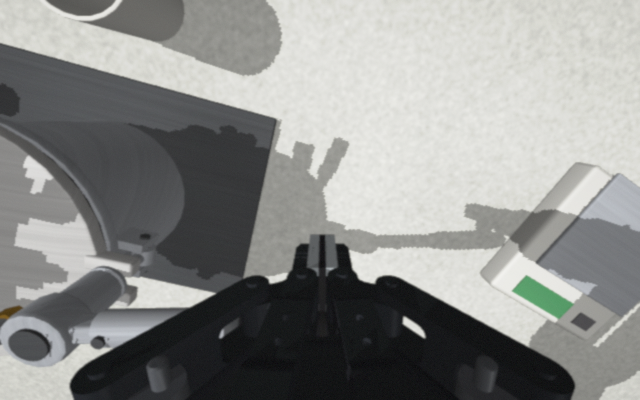

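```bash
python3 -m inch '[[0,0,0,-0.007,0.003,-0.01,-1],[0,0,0,-0.006,-0.002,0,-1],[0,0,0,0,0,0,-1]]'
cat > st.py <<'E'
from h import *
import sys
s=arm.sense();p=s['eef_pos'];r=p[:2]-[.5538,.035];ya=s['orientation'][2]
th=ya+np.pi/2   # wrench direction if face aligned
e=np.array([np.cos(th),np.sin(th)]);n=np.array([-e[1],e[0]])
f=s['contact_force']
print('t',round(s['time'],2),'p',p.round(4),'yaw',np.degrees(ya).round(2),'rp',np.degrees(s['orientation'][:2]).round(2),'f',f.round(1),'along',(r@e).round(4),'perp',(r@n).round(4),'F on wrench tang',(f[:2]@n).round(1),'ang',np.degrees(np.arctan2(r[1],r[0])).round(2))
E
python3 st.py
```

```text
time: 3.62
eef_pos: [0.6374, -0.0954, 0.2231]
orientation: [-1.558, 0.012, -2.79]
contact_force: [-1.4, -0.4, -0.1]
width: 0.002
t 3.62 p [ 0.6374 -0.0954  0.2231] yaw -159.88 rp [-89.24   0.69] f [-1.4 -0.4 -0.1] along 0.1512 perp 0.0336 F on wrench tang -1.4 ang -57.34
```

```bash
python3 -m inch '[[0,0,0,-0.004,-0.0015,-0.004,-1],[0,0,0,-0.004,-0.0015,0,-1]]'; python3 st.py;python3 -m inch '[[0,0,0,-0.004,-0.0015,0,-1]]'; python3 st.py
```

```text
time: 3.88
eef_pos: [0.6292, -0.0985, 0.2194]
orientation: [-1.557, 0.013, -2.79]
contact_force: [2.4, 0.9, -1.0]
width: 0.001
t 3.88 p [ 0.6292 -0.0985  0.2194] yaw -159.87 rp [-89.22   0.73] f [ 2.4  0.9 -1. ] along 0.1513 perp 0.0249 F on wrench tang 2.6 ang -60.54
time: 4.0
eef_pos: [0.6269, -0.0995, 0.2199]
orientation: [-1.556, 0.017, -2.79]
contact_force: [12.9, 2.4, -3.3]
width: -0.0
t 4.0 p [ 0.6269 -0.0995  0.2199] yaw -159.84 rp [-89.17   1.  ] f [12.9  2.4 -3.3] along 0.1514 perp 0.0222 F on wrench tang 13.0 ang -61.49
```

```bash
python3 -m inch '[[0,0,-1.5,-0.004,-0.0015,0,-1],[0,0,-1.5,-0.004,-0.0014,0,-1]]'; python3 st.py;python3 -m inch '[[0,0,-1.5,-0.004,-0.0014,0,-1]]'; python3 st.py
```

```text
time: 4.25
eef_pos: [0.6227, -0.1019, 0.2205]
orientation: [-1.554, 0.027, -2.842]
contact_force: [13.3, 0.7, -6.6]
width: 0.001
t 4.25 p [ 0.6227 -0.1019  0.2205] yaw -162.85 rp [-89.01   1.57] f [13.3  0.7 -6.6] along 0.1511 perp 0.0255 F on wrench tang 12.9 ang -63.28
time: 4.38
eef_pos: [0.6206, -0.1031, 0.2206]
orientation: [-1.552, 0.032, -2.869]
contact_force: [12.9, 0.5, -6.8]
width: 0.004
t 4.38 p [ 0.6206 -0.1031  0.2206] yaw -164.37 rp [-88.94   1.84] f [12.9  0.5 -6.8] along 0.151 perp 0.0271 F on wrench tang 12.5 ang -64.19
```

```bash
python3 -m inch '[[0.3,-0.8,-0.7,-0.004,-0.0016,-0.001,-1],[0.3,-0.8,-0.8,-0.004,-0.0016,-0.001,-1]]'; python3 st.py;python3 -m inch '[[0.3,-0.5,-0.8,-0.004,-0.0015,-0.001,-1],[0.3,-0.5,-0.8,-0.004,-0.0015,-0.001,-1]]'; python3 st.py
```

```text
time: 4.62
eef_pos: [0.6171, -0.1052, 0.2202]
orientation: [-1.554, 0.074, -2.895]
contact_force: [12.1, 3.5, -0.5]
width: -0.0
t 4.62 p [ 0.6171 -0.1052  0.2202] yaw -165.85 rp [-89.01   4.24] f [12.1  3.5 -0.5] along 0.1514 perp 0.0271 F on wrench tang 12.6 ang -65.68
time: 4.88
eef_pos: [0.6138, -0.1067, 0.2208]
orientation: [-1.559, 0.107, -2.922]
contact_force: [12.4, 3.5, -2.2]
width: 0.002
t 4.88 p [ 0.6138 -0.1067  0.2208] yaw -167.44 rp [-89.3    6.12] f [12.4  3.5 -2.2] along 0.1513 perp 0.0277 F on wrench tang 12.9 ang -67.06
```

```bash
python3 -m inch '[[0,1.5,-0.6,-0.0035,-0.0014,-0.001,-1],[0,1.5,-0.6,-0.0035,-0.0014,-0.001,-1]]'; python3 st.py;python3 -m inch '[[0,1.5,-0.6,-0.0035,-0.0013,-0.001,-1],[0,1.5,-0.6,-0.0035,-0.0013,-0.001,-1]]'; python3 st.py
```

```text
time: 5.12
eef_pos: [0.6104, -0.1078, 0.2205]
orientation: [-1.57, 0.066, -2.944]
contact_force: [13.2, 4.7, -3.8]
width: 0.003
t 5.12 p [ 0.6104 -0.1078  0.2205] yaw -168.66 rp [-89.93   3.77] f [13.2  4.7 -3.8] along 0.1511 perp 0.0275 F on wrench tang 13.8 ang -68.36
time: 5.38
eef_pos: [0.6077, -0.1087, 0.2199]
orientation: [-1.579, 0.024, -2.964]
contact_force: [12.3, 3.4, -2.8]
width: 0.002
t 5.38 p [ 0.6077 -0.1087  0.2199] yaw -169.83 rp [-90.49   1.39] f [12.3  3.4 -2.8] along 0.1509 perp 0.0277 F on wrench tang 12.7 ang -69.44
```

```bash
python3 -m inch '[[0,0.5,-0.6,-0.004,-0.0014,-0.001,-1],[0,0.3,-0.6,-0.004,-0.0014,-0.001,-1]]'; python3 st.py;python3 -m inch '[[0,0.3,-0.6,-0.004,-0.0014,-0.001,-1],[0,0.3,-0.6,-0.004,-0.0013,-0.001,-1]]'; python3 st.py; python3 -m inch '[[0,0.3,-0.7,-0.004,-0.0012,-0.001,-1],[0,0.3,-0.7,-0.004,-0.0012,-0.001,-1]]'; python3 st.py
```

```text
time: 5.62
eef_pos: [0.6047, -0.1098, 0.2197]
orientation: [-1.582, 0.022, -2.984]
contact_force: [12.3, 4.0, -2.7]
width: 0.0
t 5.62 p [ 0.6047 -0.1098  0.2197] yaw -170.96 rp [-90.61   1.27] f [12.3  4.  -2.7] along 0.151 perp 0.0275 F on wrench tang 12.8 ang -70.63
time: 5.88
eef_pos: [0.6017, -0.1109, 0.2198]
orientation: [-1.583, 0.025, -3.004]
contact_force: [11.9, 3.3, -3.2]
width: 0.002
t 5.88 p [ 0.6017 -0.1109  0.2198] yaw -172.09 rp [-90.69   1.41] f [11.9  3.3 -3.2] along 0.1511 perp 0.0274 F on wrench tang 12.3 ang -71.82
time: 6.12
eef_pos: [0.5986, -0.1119, 0.2199]
orientation: [-1.584, 0.027, -3.027]
contact_force: [13.8, 3.0, -2.3]
width: -0.0
t 6.12 p [ 0.5986 -0.1119  0.2199] yaw -173.44 rp [-90.75   1.56] f [13.8  3.  -2.3] along 0.151 perp 0.0278 F on wrench tang 14.1 ang -73.02
```

```bash
python3 -m inch '[[0,0.4,-0.5,-0.004,-0.001,-0.001,-1],[0,0.4,-0.5,-0.004,-0.001,-0.001,-1]]'; python3 st.py;python3 -m inch '[[0,0.4,-0.6,-0.004,-0.001,-0.001,-1]]'; python3 st.py; python3 -m inch '[[0,0.4,-0.6,-0.004,-0.001,-0.001,-1]]'; python3 st.py
```

```text
time: 6.38
eef_pos: [0.5956, -0.1127, 0.2199]
orientation: [-1.585, 0.026, -3.044]
contact_force: [13.6, 3.5, -3.6]
width: 0.002
t 6.38 p [ 0.5956 -0.1127  0.2199] yaw -174.39 rp [-90.8   1.5] f [13.6  3.5 -3.6] along 0.1511 perp 0.0272 F on wrench tang 13.9 ang -74.19
time: 6.5
eef_pos: [0.5942, -0.1132, 0.2199]
orientation: [-1.585, 0.026, -3.054]
contact_force: [12.6, 2.6, -2.9]
width: 0.0
t 6.5 p [ 0.5942 -0.1132  0.2199] yaw -174.97 rp [-90.83   1.48] f [12.6  2.6 -2.9] along 0.1511 perp 0.0272 F on wrench tang 12.8 ang -74.76
time: 6.62
eef_pos: [0.5927, -0.1136, 0.2199]
orientation: [-1.586, 0.025, -3.064]
contact_force: [13.2, 2.7, -2.9]
width: 0.001
t 6.62 p [ 0.5927 -0.1136  0.2199] yaw -175.55 rp [-90.86   1.45] f [13.2  2.7 -2.9] along 0.1512 perp 0.0272 F on wrench tang 13.3 ang -75.33
```

```bash
python3 -m inch '[[0,0.4,-0.6,-0.004,-0.0009,-0.001,-1]]'; python3 st.py;python3 -m inch '[[0,0.4,-0.6,-0.004,-0.0009,-0.001,-1]]'; python3 st.py
```

```text
time: 6.75
eef_pos: [0.5913, -0.114, 0.22]
orientation: [-1.586, 0.025, -3.074]
contact_force: [13.9, 2.1, -2.4]
width: 0.002
t 6.75 p [ 0.5913 -0.114   0.22  ] yaw -176.13 rp [-90.88   1.43] f [13.9  2.1 -2.4] along 0.1511 perp 0.0273 F on wrench tang 14.0 ang -75.88
time: 6.88
eef_pos: [0.5898, -0.1144, 0.2199]
orientation: [-1.587, 0.024, -3.084]
contact_force: [12.8, 2.0, -3.5]
width: 0.001
t 6.88 p [ 0.5898 -0.1144  0.2199] yaw -176.71 rp [-90.9   1.4] f [12.8  2.  -3.5] along 0.1512 perp 0.0274 F on wrench tang 12.9 ang -76.45
```

```bash
python3 -m inch '[[0,0.4,-0.6,-0.004,-0.0008,-0.001,-1],[0,0.4,-0.6,-0.004,-0.0008,-0.001,-1]]' >/dev/null; python3 st.py;python3 -m inch '[[0,0.4,-0.6,-0.004,-0.0008,-0.001,-1],[0,0.4,-0.6,-0.004,-0.0008,-0.001,-1]]'>/dev/null; python3 st.py
```

```text
t 7.12 p [ 0.5867 -0.1151  0.2199] yaw -177.88 rp [-90.93   1.32] f [12.6  1.6 -1.9] along 0.1513 perp 0.0273 F on wrench tang 12.6 ang -77.66
t 7.38 p [ 0.583  -0.116   0.2197] yaw -179.05 rp [-90.96   1.17] f [10.4  2.3 -1.2] along 0.1514 perp 0.0267 F on wrench tang 10.4 ang -79.05
```

```bash
python3 -m inch '[[0,0.4,-0.6,-0.004,-0.0007,-0.001,-1],[0,0.4,-0.6,-0.004,-0.0007,-0.001,-1]]' >/dev/null; python3 st.py
```

```text
t 7.62 p [ 0.5789 -0.1167  0.2196] yaw 179.76 rp [-90.98   0.96] f [ 9.2  1.7 -0.5] along 0.1516 perp 0.0257 F on wrench tang 9.2 ang -80.61
```

```bash
python3 -m inch '[[0,0.4,-0.6,-0.004,-0.0006,-0.001,-1],[0,0.4,-0.6,-0.004,-0.0006,-0.001,-1]]' >/dev/null; python3 st.py
```

```text
t 7.88 p [ 0.5742 -0.1174  0.2194] yaw 178.57 rp [-90.99   0.68] f [ 8.7  0.9 -0.5] along 0.1518 perp 0.0242 F on wrench tang 8.6 ang -82.38
```

```bash
python3 -m inch '[[0,0.2,-0.6,-0.003,-0.0003,-0.001,-1]]' >/dev/null; python3 st.py
python3 - <<'E'
from h import *
d=snap('wrist','w3')
a=cv2.imread('pics/w3.png'); d=snap('side','s3'); b=cv2.imread('pics/s3.png')[130:270,245:395]
cv2.imwrite('pics/s3z.png',cv2.resize(b,None,fx=4,fy=4,interpolation=3))
E
```

```text
t 8.0 p [ 0.5726 -0.1176  0.2193] yaw 177.97 rp [-90.98   0.71] f [6.9 1.1 0.2] along 0.1518 perp 0.0242 F on wrench tang 6.8 ang -82.97
```

View pics/w3.png

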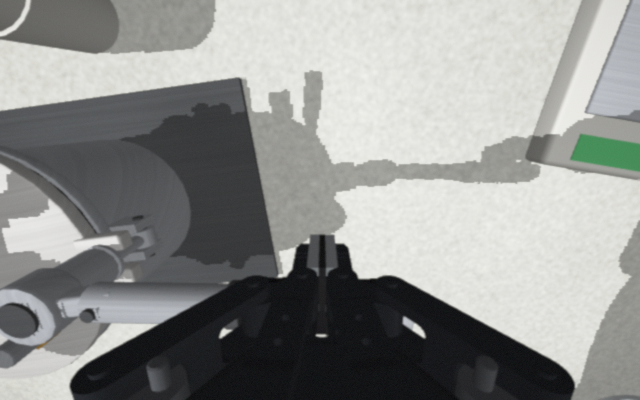

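View pics/s3z.png

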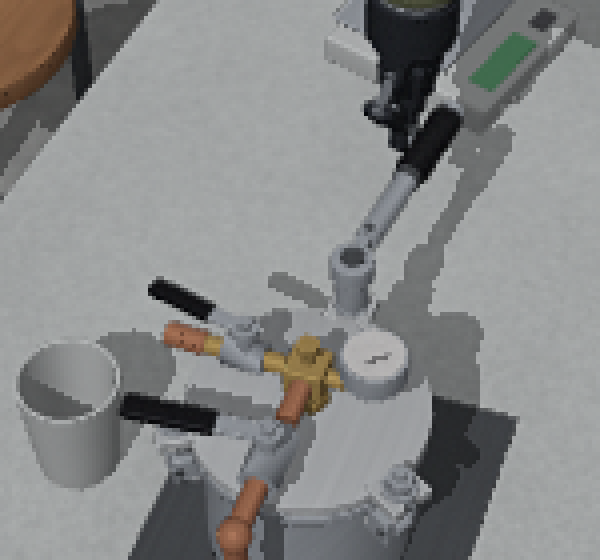

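```bash
python3 -m inch '[[0,0,0,0.008,0,0,-1],[0,0,0,0.012,0,0,-1],[0,0,0,0.02,0,0,-1],[0,0,0,0.02,0,0.01,-1]]' ; python3 st.py; python3 -m inch '[[0,0,0,0.02,0.01,0.05,-1],[0,0,0,0.01,0.02,0.06,-1],[0,0,0,0,0,0.03,-1]]' ; python3 st.py
python3 - <<'E'
from h import *
snap('wrist','w4')
E
```

```text
time: 8.6
eef_pos: [0.6348, -0.116, 0.2291]
orientation: [-1.591, 0.015, 3.107]
contact_force: [1.5, 0.6, 0.8]
width: 0.004
t 8.6 p [ 0.6348 -0.116   0.2291] yaw 178.01 rp [-91.14   0.84] f [1.5 0.6 0.8] along 0.1481 perp 0.0862 F on wrench tang 1.4 ang -61.8
time: 8.98
eef_pos: [0.664, -0.0852, 0.3678]
orientation: [-1.592, 0.006, 3.106]
contact_force: [0.5, -0.8, -0.0]
width: 0.0
t 8.97 p [ 0.664  -0.0852  0.3678] yaw 177.96 rp [-91.21   0.33] f [ 0.5 -0.8 -0. ] along 0.1162 perp 0.1144 F on wrench tang 0.5 ang -47.48
```

View pics/w4.png

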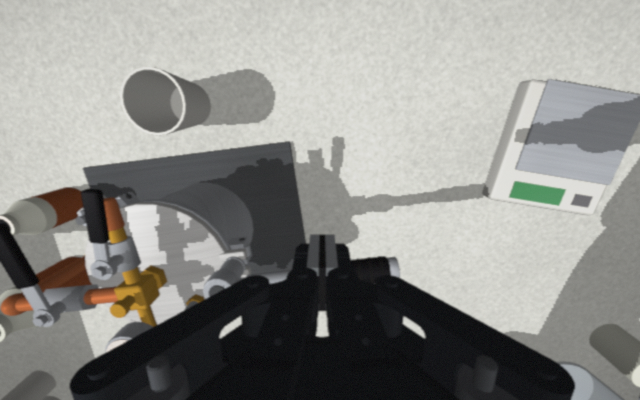

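```bash
python3 -m inch '[[-1.2,0,7.5,0.002,0.05,0,-1],[0,0,0,0.002,0.055,0,-1],[0,0,0,0.002,0.055,0,-1],[0,0,0,0.002,0.055,0,-1],[0,0,0,0,0.04,-0.03,-1]]'; python3 -m inch '[[0,0,0,0,0,-0.02,-1],[0,0,0,0,0,0,-1]]'; python3 st.py
python3 - <<'E'
from h import *
# vent TCP waypoints
pv=np.array([.591,.1445])
for ph,s in((-6,58),(-18,60),(-30,62),(-43,64),(-55,66),(-70,68),(-84.5,70)):
    a=np.radians(ph);e=np.array([np.cos(a),np.sin(a)]);n=np.array([-e[1],e[0]])
    print(ph,(pv+e*s/1e3+n*.008+[.011,.0145]).round(4))
snap('wrist','w5');snap('side','s5');d=snap('scene','c5')
for n in('s5','c5'):
    b=cv2.imread(f'pics/{n}.png');b=b[120:270,245:395] if n=='s5' else b[110:260,270:450]
    cv2.imwrite(f'pics/{n}z.png',cv2.resize(b,None,fx=4,fy=4,interpolation=3))
E
```

```text
time: 9.65
eef_pos: [0.6734, 0.171, 0.3447]
orientation: [-1.567, 0.015, -3.05]
contact_force: [1.3, -0.3, 0.5]
width: -0.001
time: 9.9
eef_pos: [0.6714, 0.1747, 0.3194]
orientation: [-1.567, 0.008, -3.045]
contact_force: [-0.4, -0.3, -0.7]
width: 0.0
t 9.9 p [0.6714 0.1747 0.3194] yaw -174.48 rp [-89.79   0.47] f [-0.4 -0.3 -0.7] along -0.1278 perp 0.1305 F on wrench tang -0.4 ang 49.92
-6 [0.6605 0.1609]
-18 [0.6615 0.1481]
-30 [0.6597 0.1349]
-43 [0.6543 0.1212]
-55 [0.6464 0.1095]
-70 [0.6328 0.0978]
-84.5 [0.6167 0.0901]
```

View pics/w5.png

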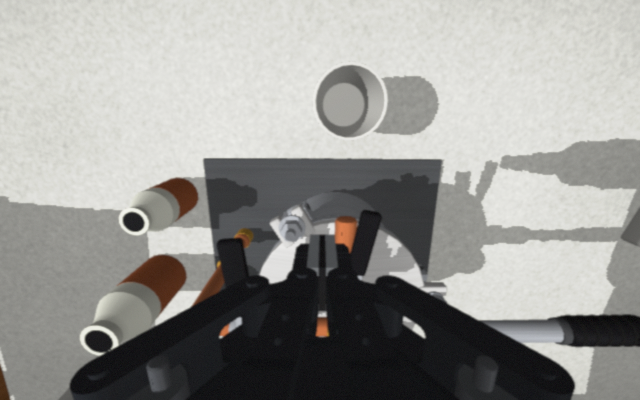

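View pics/s5z.png

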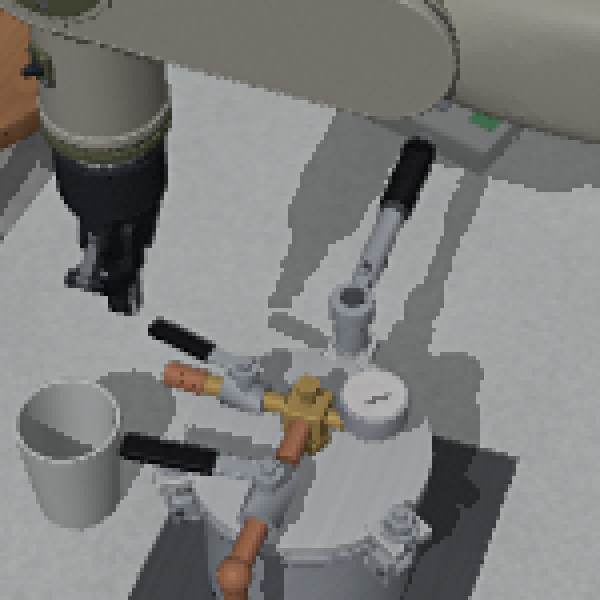

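View pics/c5z.png

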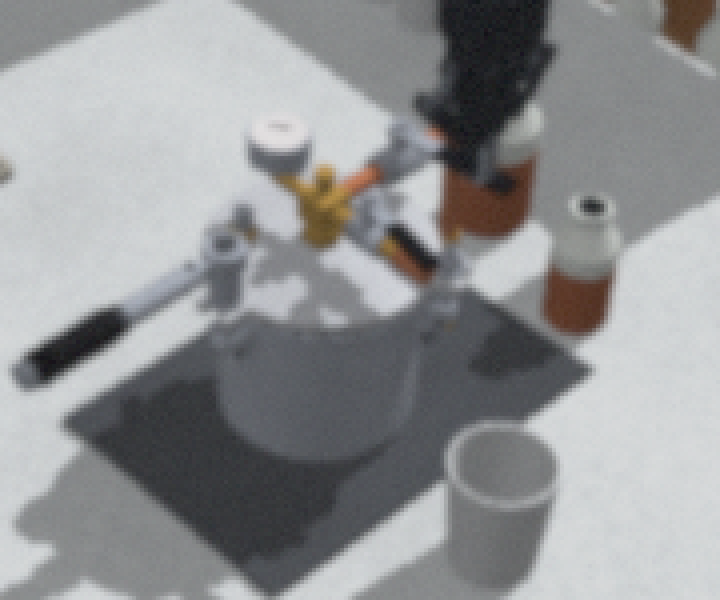

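```bash
python3 -m inch '[[0,0,0,-0.004,0.002,-0.03,-1],[0,0,0,0,0.002,-0.03,-1],[0,0,0,0,0,-0.008,-1],[0,0,0,0,0,-0.002,-1]]'; python3 st.py
python3 - <<'E'
from h import *
for n in('side0','s5'):
    d=np.load(f'pics/{n}.npz'); W=pts(d); f=d['frame'].astype(int)
    m=(f.max(-1)<60)&(W[...,2]>.2)&(W[...,2]<.26)&(W[...,0]>.5)&(W[...,0]<.7)&(W[...,1]<-.04)&(W[...,1]>-.2)
    uv=np.argwhere(m)[:,::-1];Q=np.array([ray(d,*p,.235)[:2] for p in uv]);mu=np.median(Q,0)
    print(n,len(Q),mu.round(4),np.degrees(np.arctan2(*(mu-[.5535,.035])[::-1])).round(2))
E
```

```text
time: 10.55
eef_pos: [0.6719, 0.175, 0.2593]
orientation: [-1.568, 0.024, -3.051]
contact_force: [0.7, 0.6, 0.1]
width: -0.002
t 10.55 p [0.6719 0.175  0.2593] yaw -174.84 rp [-89.86   1.39] f [0.7 0.6 0.1] along -0.1288 perp 0.1302 F on wrench tang 0.7 ang 49.84
side0 138 [ 0.6063 -0.1049] -69.31
s5 143 [ 0.567  -0.1172] -84.92
```

```bash
python3 -m inch '[[0,0.8,0,-0.009,-0.002,-0.01,-1],[0,0.5,0,-0.002,-0.002,-0.004,-1],[0,0,0,0,0,0,-1]]'; python3 st.py
```

```text
time: 10.92
eef_pos: [0.6614, 0.1702, 0.2478]
orientation: [-1.571, 0.004, -3.052]
contact_force: [-0.0, -0.3, -0.1]
width: 0.002
t 10.93 p [0.6614 0.1702 0.2478] yaw -174.88 rp [-90.     0.23] f [-0.  -0.3 -0.1] along -0.1251 perp 0.1192 F on wrench tang -0.1 ang 51.49
```

```bash
python3 -m inch '[[0,0,0,0,-0.008,0,-1],[0,0,0,0,-0.008,0,-1],[0,0,0,0,-0.008,0,-1]]'; python3 st.py; python3 -m inch '[[0,0,0,0,-0.008,0,-1],[0,0,0,-0.002,-0.008,0,-1],[0,0,0,-0.003,-0.008,0,-1]]'; python3 st.py
```

```text
time: 11.3
eef_pos: [0.6611, 0.1469, 0.2483]
orientation: [-1.573, 0.004, -3.05]
contact_force: [-0.7, 4.8, -0.4]
width: 0.001
t 11.3 p [0.6611 0.1469 0.2483] yaw -174.77 rp [-90.15   0.24] f [-0.7  4.8 -0.4] along -0.1016 perp 0.1171 F on wrench tang -0.3 ang 46.18
time: 11.68
eef_pos: [0.6557, 0.1234, 0.2485]
orientation: [-1.577, 0.004, -3.049]
contact_force: [0.3, 5.2, -0.3]
width: 0.001
t 11.68 p [0.6557 0.1234 0.2485] yaw -174.68 rp [-90.35   0.25] f [ 0.3  5.2 -0.3] along -0.0785 perp 0.1097 F on wrench tang 0.7 ang 40.92
```

```bash
python3 -m inch '[[0,0,0,-0.005,-0.007,0,-1],[0,0,0,-0.005,-0.007,0,-1],[0,0,0,-0.007,-0.006,0,-1]]'; python3 st.py; python3 -m inch '[[0,0,0,-0.007,-0.005,0,-1],[0,0,0,-0.008,-0.004,0,-1]]'; python3 st.py
```

```text
time: 12.05
eef_pos: [0.6386, 0.1026, 0.2488]
orientation: [-1.578, 0.006, -3.049]
contact_force: [2.5, 4.9, -1.4]
width: 0.003
t 12.05 p [0.6386 0.1026 0.2488] yaw -174.67 rp [-90.44   0.37] f [ 2.5  4.9 -1.4] along -0.0594 perp 0.0907 F on wrench tang 3.0 ang 38.58
time: 12.3
eef_pos: [0.6236, 0.0927, 0.2491]
orientation: [-1.579, 0.009, -3.049]
contact_force: [3.2, 4.6, -1.9]
width: -0.001
t 12.3 p [0.6236 0.0927 0.2491] yaw -174.69 rp [-90.45   0.51] f [ 3.2  4.6 -1.9] along -0.051 perp 0.0749 F on wrench tang 3.6 ang 39.58
```

```bash
python3 -m inch '[[0,0,0,-0.006,-0.002,-0.001,-1]]'; python3 st.py; python3 -m inch '[[0,0,0,-0.005,-0.001,0,-1]]'; python3 st.py;  python3 -m inch '[[0,0,0,-0.004,0,0,-1]]'; python3 st.py
```

```text
time: 12.42
eef_pos: [0.6178, 0.0902, 0.2488]
orientation: [-1.578, 0.011, -3.049]
contact_force: [3.3, 2.7, 2.8]
width: 0.001
t 12.43 p [0.6178 0.0902 0.2488] yaw -174.7 rp [-90.43   0.63] f [3.3 2.7 2.8] along -0.0491 perp 0.0689 F on wrench tang 3.6 ang 40.78
time: 12.55
eef_pos: [0.615, 0.0893, 0.2494]
orientation: [-1.579, 0.018, -3.05]
contact_force: [28.0, 9.2, -15.0]
width: 0.001
t 12.55 p [0.615  0.0893 0.2494] yaw -174.73 rp [-90.45   1.01] f [ 28.    9.2 -15. ] along -0.0484 perp 0.066 F on wrench tang 28.8 ang 41.57
time: 12.68
eef_pos: [0.615, 0.0894, 0.2495]
orientation: [-1.579, 0.028, -3.05]
contact_force: [33.2, 5.4, -17.0]
width: 0.002
t 12.68 p [0.615  0.0894 0.2495] yaw -174.75 rp [-90.46   1.6 ] f [ 33.2   5.4 -17. ] along -0.0485 perp 0.0659 F on wrench tang 33.6 ang 41.62
```

```bash
python3 -m inch '[[0,0,0,0.01,0.001,0,-1],[0,1,0,0.02,0.003,0,-1],[0,0,0,0.015,0.005,0.03,-1],[0,0,0,0.01,0,0.05,-1],[0,0,0,0.02,0,0.04,-1]]'; python3 -m inch '[[0,0,0,0.02,0.03,0.01,-1],[0,0,0,0.01,0.03,0,-1],[0,0,0,0,0,0,-1]]';python3 st.py
python3 - <<'E'
from h import *
d=snap('wrist','w6');
snap('side','s6')
b=cv2.imread('pics/s6.png')[120:270,245:395]
cv2.imwrite('pics/s6z.png',cv2.resize(b,None,fx=4,fy=4,interpolation=3))
E
```

```text
time: 13.3
eef_pos: [0.6876, 0.0941, 0.3671]
orientation: [-1.575, -0.003, -3.053]
contact_force: [0.6, -0.2, 0.2]
width: -0.001
time: 13.68
eef_pos: [0.72, 0.1521, 0.3821]
orientation: [-1.572, 0.002, -3.058]
contact_force: [-0.9, -0.5, 0.3]
width: 0.002
t 13.68 p [0.72   0.1521 0.3821] yaw -175.19 rp [-90.05   0.1 ] f [-0.9 -0.5  0.3] along -0.1028 perp 0.1754 F on wrench tang -0.9 ang 35.18
```

View pics/w6.png

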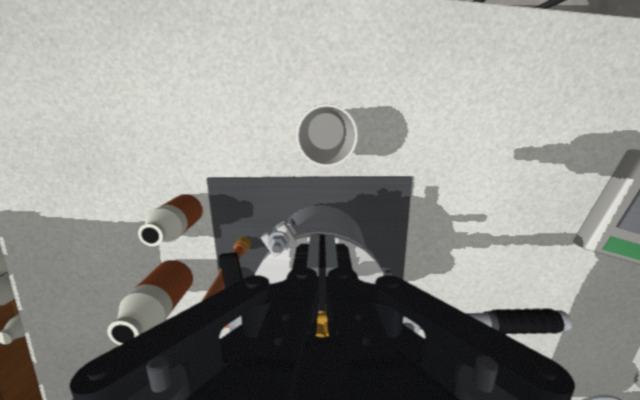

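View pics/s6z.png

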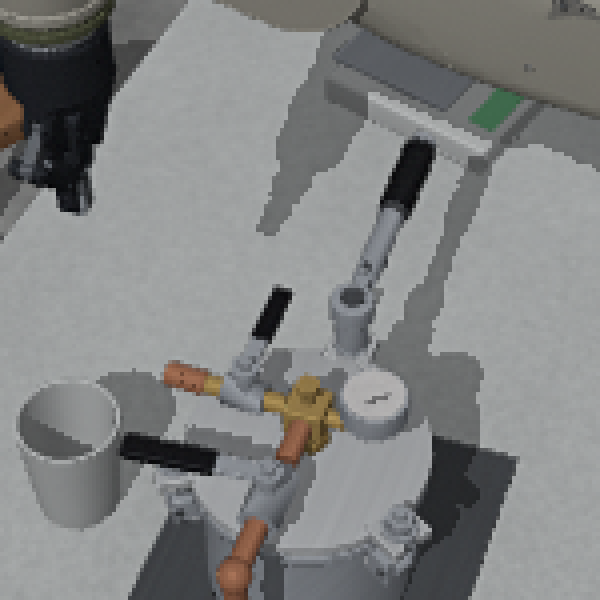

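```bash
python3 - <<'E'
from h import *
pv=np.array([.536,.2235])
for ph,s in((10,75),(25,76),(40,77),(55,78),(70,80),(82,82),(95.5,84)):
    a=np.radians(ph);e=np.array([np.cos(a),np.sin(a)]);n=np.array([-e[1],e[0]])
    print(ph,(pv+e*s/1e3-n*.010+[.011,-.0145]).round(4))
d=np.load('pics/s6.npz'); W=pts(d); f=d['frame'].astype(int)
m=(f.max(-1)<60)&(W[...,2]>.245)&(W[...,2]<.28)&(W[...,0]>.56)&(W[...,0]<.64)&(W[...,1]>.03)&(W[...,1]<.2)
uv=np.argwhere(m)[:,::-1];Q=np.array([ray(d,*p,.258)[:2] for p in uv]);mu=Q.mean(0);V=np.linalg.svd(Q-mu)[2][0]
print(len(Q),mu,V,np.degrees(np.arctan2(*(mu-[.591,.1445])[::-1])))
E
python3 -m inch '[[0,0,0,-0.05,0.02,0,-1],[0,0,0,-0.045,0.02,-0.03,-1],[0,0,0,0,0,-0.03,-1],[0,0,0,0,0,-0.02,-1],[0,0,0,0,0,0,-1]]';python3 st.py
```

```text
10 [0.6226 0.2122]
25 [0.6201 0.2321]
40 [0.6124 0.2508]
55 [0.5999 0.2672]
70 [0.5838 0.2808]
82 [0.5683 0.2888]
95.5 [0.5489 0.2936]
64 [0.59523413 0.0913136 ] [-0.10967475  0.99396753] -85.44832617311089
time: 14.4
eef_pos: [0.6189, 0.1833, 0.2927]
orientation: [-1.566, -0.01, -3.066]
contact_force: [0.3, 0.4, 0.1]
width: 0.0
t 14.4 p [0.6189 0.1833 0.2927] yaw -175.69 rp [-89.74  -0.58] f [0.3 0.4 0.1] along -0.143 perp 0.076 F on wrench tang 0.3 ang 66.32
```

```bash
python3 -m inch '[[0,0,0,0.002,0,-0.025,-1],[0,0,0,0.002,0,-0.016,-1],[0,0,0,0,0,-0.004,-1],[0,0,0,0,0,0,-1]]';python3 st.py
```

```text
time: 14.9
eef_pos: [0.6247, 0.1808, 0.2515]
orientation: [-1.566, -0.004, -3.069]
contact_force: [-0.2, -0.7, 0.4]
width: 0.0
t 14.9 p [0.6247 0.1808 0.2515] yaw -175.86 rp [-89.72  -0.26] f [-0.2 -0.7  0.4] along -0.1403 perp 0.0812 F on wrench tang -0.2 ang 64.08
```

```bash
python3 -m inch '[[0,0,0,0,0.01,-0.005,-1],[0,0,0,0,0.01,0,-1],[0,0,0,0,0.01,0,-1],[0,0,0,0,0.008,0,-1]]';python3 st.py; python3 -m inch '[[0,0,0,-0.002,0.008,0,-1],[0,0,0,-0.003,0.008,0,-1],[0,0,0,-0.004,0.008,0,-1]]';python3 st.py
```

```text
time: 15.4
eef_pos: [0.6255, 0.2216, 0.2487]
orientation: [-1.566, -0.001, -3.069]
contact_force: [-2.1, -3.6, -0.4]
width: -0.001
t 15.4 p [0.6255 0.2216 0.2487] yaw -175.86 rp [-8.974e+01 -8.000e-02] f [-2.1 -3.6 -0.4] along -0.1809 perp 0.0849 F on wrench tang -2.4 ang 68.99
time: 15.78
eef_pos: [0.6176, 0.2464, 0.2491]
orientation: [-1.565, 0.002, -3.07]
contact_force: [5.6, -1.7, -0.8]
width: 0.003
t 15.78 p [0.6176 0.2464 0.2491] yaw -175.92 rp [-89.66   0.1 ] f [ 5.6 -1.7 -0.8] along -0.2064 perp 0.0787 F on wrench tang 5.5 ang 73.22
```

```bash
python3 -m inch '[[0,0,0,-0.006,0.007,0,-1],[0,0,0,-0.006,0.008,0,-1],[0,0,0,-0.007,0.007,0,-1]]';python3 st.py; python3 -m inch '[[0,0,0,-0.008,0.006,0,-1],[0,0,0,-0.008,0.006,0,-1]]';python3 st.py
```

```text
time: 16.15
eef_pos: [0.5985, 0.2703, 0.2497]
orientation: [-1.566, 0.005, -3.071]
contact_force: [4.6, -0.6, -0.6]
width: -0.0
t 16.15 p [0.5985 0.2703 0.2497] yaw -175.94 rp [-89.72   0.26] f [ 4.6 -0.6 -0.6] along -0.2315 perp 0.0612 F on wrench tang 4.5 ang 79.25
time: 16.4
eef_pos: [0.5813, 0.2834, 0.2497]
orientation: [-1.566, 0.005, -3.07]
contact_force: [2.5, -3.5, -0.1]
width: -0.002
t 16.4 p [0.5813 0.2834 0.2497] yaw -175.92 rp [-89.72   0.26] f [ 2.5 -3.5 -0.1] along -0.2458 perp 0.0451 F on wrench tang 2.3 ang 83.67
```

```bash
python3 -m inch '[[0,0,0,-0.008,0.004,-0.001,-1],[0,0,0,-0.009,0.003,0,-1]]';python3 st.py; python3 -m inch '[[0,0,0,-0.008,0.002,0,-1]]';python3 st.py; python3 -m inch '[[0,0,0,-0.006,0.001,0,-1]]';python3 st.py
```

```text
time: 16.65
eef_pos: [0.5634, 0.2909, 0.2494]
orientation: [-1.566, 0.006, -3.07]
contact_force: [3.8, -2.5, -0.6]
width: 0.004
t 16.65 p [0.5634 0.2909 0.2494] yaw -175.92 rp [-89.72   0.32] f [ 3.8 -2.5 -0.6] along -0.2546 perp 0.0278 F on wrench tang 3.6 ang 87.86
time: 16.77
eef_pos: [0.5547, 0.2928, 0.2494]
orientation: [-1.566, 0.005, -3.07]
contact_force: [4.5, -2.6, -0.6]
width: -0.002
t 16.77 p [0.5547 0.2928 0.2494] yaw -175.92 rp [-89.7    0.31] f [ 4.5 -2.6 -0.6] along -0.2571 perp 0.0192 F on wrench tang 4.3 ang 89.8
time: 16.9
eef_pos: [0.5484, 0.2939, 0.2494]
orientation: [-1.565, 0.006, -3.07]
contact_force: [21.9, -4.2, -2.4]
width: -0.0
t 16.9 p [0.5484 0.2939 0.2494] yaw -175.92 rp [-89.69   0.35] f [21.9 -4.2 -2.4] along -0.2586 perp 0.0131 F on wrench tang 21.5 ang 91.19
```

Stop reached; one small press, then back off and look.

```bash
python3 -m inch '[[0,0,0,-0.003,0,0,-1]]';python3 st.py; python3 -m inch '[[0,0,0,0.01,0,0,-1],[0,0,0,0.025,0,0,-1],[0,0,0,0.02,0,0.03,-1],[0,0,0,0,0,0.05,-1],[0,0,0,0.03,-0.02,0.05,-1]]'; python3 -m inch '[[0,0,0,0.06,-0.05,0.03,-1],[0,0,0,0.06,-0.05,0.01,-1],[0,0,0,0,0,0,-1]]';python3 st.py
python3 - <<'E'
from h import *
snap('side','s7'); snap('scene','c7')
b=cv2.imread('pics/s7.png')[120:270,245:395]
cv2.imwrite('pics/s7z.png',cv2.resize(b,None,fx=4,fy=4,interpolation=3))
b=cv2.imread('pics/c7.png')[110:260,270:450]
cv2.imwrite('pics/c7z.png',cv2.resize(b,None,fx=4,fy=4,interpolation=3))
for n in('s7','c7'):
  d=np.load(f'pics/{n}.npz'); W=pts(d); f=d['frame'].astype(int)
  for nm,z,pv,x0,x1,y0,y1 in(('vent',.258,(.591,.1445),.56,.64,.03,.13),('air',.258,(.536,.2235),.48,.58,.23,.36),('wrench',.235,(.5535,.035),.5,.62,-.2,-.04)):
    m=(f.max(-1)<60)&(abs(W[...,2]-z)<.02)&(W[...,0]>x0)&(W[...,0]<x1)&(W[...,1]>y0)&(W[...,1]<y1)
    uv=np.argwhere(m)[:,::-1]
    if len(uv)<10: print(n,nm,len(uv));continue
    Q=np.array([ray(d,*p,z)[:2] for p in uv]);mu=np.median(Q,0);V=np.linalg.svd(Q-Q.mean(0))[2][0]
    print(n,nm,len(Q),mu.round(4),np.degrees(np.arctan2(*(mu-pv)[::-1])).round(1),'axis',np.degrees(np.arctan2(V[1],V[0])).round(1))
E
```

```text
time: 17.02
eef_pos: [0.5483, 0.2937, 0.2497]
orientation: [-1.566, 0.014, -3.071]
contact_force: [29.6, 1.1, -9.8]
width: 0.0
t 17.02 p [0.5483 0.2937 0.2497] yaw -175.97 rp [-89.71   0.79] f [29.6  1.1 -9.8] along -0.2585 perp 0.0127 F on wrench tang 29.6 ang 91.21
time: 17.65
eef_pos: [0.6277, 0.2763, 0.3744]
orientation: [-1.566, -0.006, -3.066]
contact_force: [1.2, 0.3, 0.5]
width: -0.004
time: 18.02
eef_pos: [0.7251, 0.1956, 0.4073]
orientation: [-1.57, -0.005, -3.063]
contact_force: [0.2, -0.2, -1.2]
width: 0.0
t 18.02 p [0.7251 0.1956 0.4073] yaw -175.51 rp [-89.93  -0.28] f [ 0.2 -0.2 -1.2] along -0.1467 perp 0.1834 F on wrench tang 0.2 ang 43.15
s7 vent 65 [0.5956 0.0917] -85.1 axis 96.5
s7 air 164 [0.5266 0.3034] 96.7 axis 94.7
s7 wrench 142 [ 0.5667 -0.1157] -85.0 axis 97.7
c7 vent 48 [0.5983 0.0886] -82.5 axis -81.2
c7 air 52 [0.5295 0.3009] 94.8 axis -84.1
c7 wrench 146 [ 0.5686 -0.112 ] -84.1 axis -82.4
```

View pics/s7z.png

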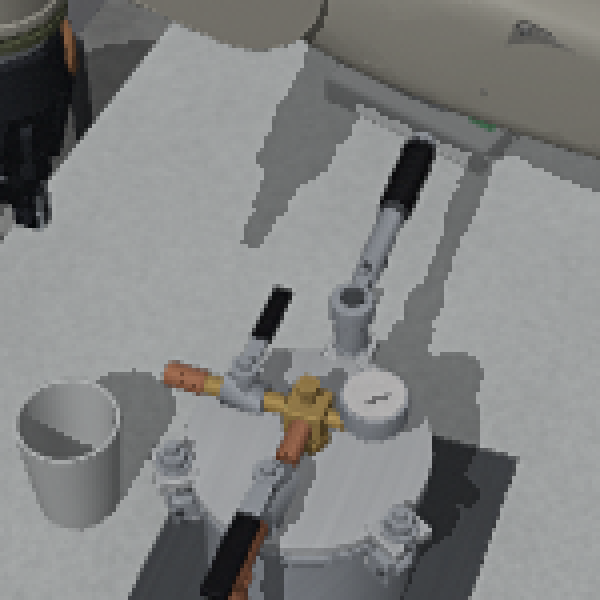

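View pics/c7z.png

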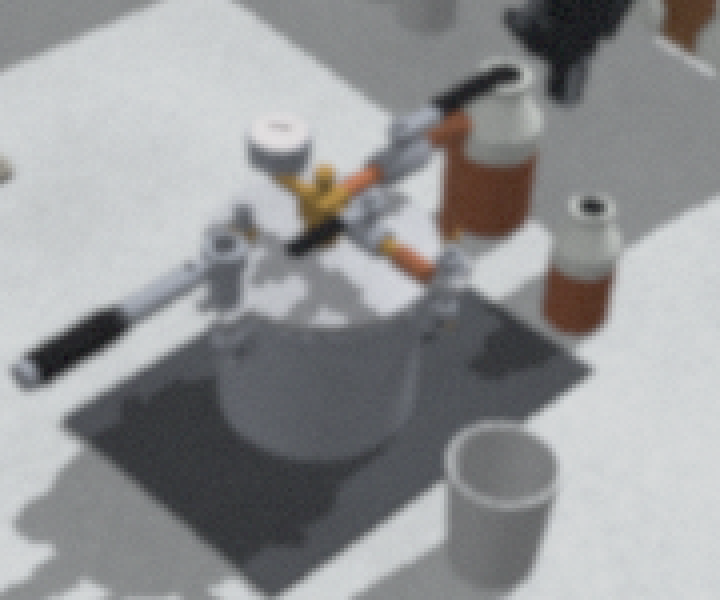

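```bash
python3 -c "
from bench import arm
print(arm.job_done())"
```

```text
the job is handed in; nothing more can be done
None
```

The lid nut is tightened to the first click, the vent valve is closed and the air valve is fully open, done in that order. I handed the job in at about 18 s of the 58 s allowed, with the gripper clear of everything.

- **Wrench:** I pushed mid-grip, about 151 mm from the nut's axis. The push held at 12–14 N, then fell to about 9 N as the handle gave way, and I stopped there. The handle sprang back, and the wrench ended about 15.6° (0.27 rad) further clockwise, still on its nut. The peak I read before the click was 14.1 N, a little under the stated 15 N. By the tool's position, the handle was bent close to its full 18 mm when I stopped, with no rise in force that would mean overtightening.
- **Vent valve:** I pushed it until it met its stop, at about 33 N (the gripper's tip touched only the lever). Afterwards the side and scene cameras put the lever at -85° and -82.5°; closed should be about -84.5°.
- **Air valve:** I pushed it until it met its stop, at about 30 N. The cameras put the lever at 96.7° and 94.8°; open should be about 95.5°.
- **Ware and beaker:** The vases and the beaker look unmoved in the last pictures, judged by eye rather than measured.

The two cameras differ by up to about 2.6°, as expected from the calibration. I could not read the nut's absolute angle, so the click is judged from the force drop and the spring-back.

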